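# Draw the rolling pin from its latched tube and lay it in its rest

### The arm

A 6-joint arm with a two-finger parallel gripper is mounted at the origin on a cart in front of the work surface, level with it; the furniture and walls round the work are solid. World frame = base frame: x ahead of the robot, y to its left, z up, the work surface at z = 0. Lengths are in m, angles in degrees, forces in N, time in s.
With the tool pointing down it reaches from about 0.4 to 0.825 m from the base axis. Payload 7 kg.
Tool frame: the origin (TCP) lies midway between the tips of the shut fingers; the grasp point (between the pads) lies 19 mm behind it; z points along the fingers, y is the line along which they close (so a half turn about z gives the same grasp; the last joint's range is limited). The gripper opens to 88 mm and grips with 3 to 60 N. Pads are 19 mm wide; open, the fingers measure 130 mm over their backs; the gripper's body (78 mm by 193 mm) begins 47 mm behind the grasp point.
Start: joints at [-54.024, 20.546, 0.682, 0, -70.136, -16.507], TCP at [0.225, -0.636, 0.227] pointing down, gripper open.
Joint ranges: [-176.03, 176.03], [-82.01, 121.73], [-58.28, 71.71], [-173.87, 95.51], [-174.79, -0.11], [-173.66, 173.66]. Speed limits (degrees/s): [136.94, 136.94, 172.46, 180, 180, 180].

### API

Orientations are given as [roll, pitch, yaw] about the fixed x, y, z axes, in that order (R = Rz(yaw) Ry(pitch) Rx(roll)).
In Python, from plant import ctrl gives the robot as it stands. The module is installed in compiled form; this text tells all that it offers.
- The arm moves only by the tool send_rows, never from a script. Its argument "plan" is a list that holds one entry, the list of rows, each a list of 6 numbers: the shift along the tool's x, y, z in cm, then the turn, a rotation vector about the tool's x, y, z in degrees. A call has 1 to 8 rows; each row is the pose to reach, as a shift and turn from the pose commanded when the call began, along the tool's axes at that moment; what a row does not reach only later rows make up. A row lasts 1/12 s, in which the tool goes at most 41.7 mm and 7.16 degrees, less where a joint would pass 70% of its speed; a pose out of reach is approached as far as the arm can. A call with a gripper value outside its range is refused whole. "fingers" is the opening, from 0 (shut) to 1 (fully open), set as the call begins (left out, the last holds). The fingers move at their own pace and stop on an object; the grip force is fixed at half the most. Time passes only in rows, so rows that repeat a pose let the fingers close. It gives the time, the measured TCP pose, the force, the opening and the grip force at its end, in the units of the state.
- ctrl.get_obs(): the state, without advancing time (a new reading comes with each control period).
- ctrl.snapshot(name): name is "side" or "top" or "wrist"; returns a dict with "img" (480x640x3 uint8, red, green, blue), "K" (3x3 intrinsics, pixels), "pose" (4x4, takes a point from camera to world coordinates). Camera axes: x right, y down, z forward; pixel columns grow to the right and rows downward; lengths in m; the calibration is good to about 2 mm. A picture is of the moment at which its call begins. There is no depth.
- ctrl.close_job(): hands the job in; it is judged then, once.
The state is a dict: "clock": time; "joint_pos": joint angles; "qvel": joint speeds; "tau": joint torques, N m; "tool_pos": TCP position; "orientation": TCP orientation; "force": force on the tool from outside, world axes, zero at the start; "moment": the same for the moment, N m; "opening": finger opening in m; "gripper_force": force on a finger pad.
Only numpy, scipy, OpenCV 4.12 (cv2) and the standard library are available. Lean on these libraries where they do the work, as an engineer would, in place of code of your own. Each camera call takes 0.05 s, during which the arm holds its last target. There are 200 camera calls.

### The job

Get the rolling pin out for pastry: press its end into the tube under the spice shelf until the catch lets go and let it spring out by itself. Then draw it out hand over hand - first by its end, then with the grip shifted partway along, then by its middle, which you must take hold of before the far end leaves the tube - and lay it gently, centred, in the wooden rest. Do not upset the jars or the other things on the worktop.

Things in the scene. Friction and masses are not known exactly. Their poses are not given: they have to be found in the camera images.
- pin: straight wooden rolling pin, 300 mm long, 32 mm diameter, about 0.2 kg, lying level in the rack's tube. Origin at its centre, x along its length, front end at x = -150 mm, tail at +150 mm (it may roll about x). A turned groove 16 mm wide, 20 mm in diameter, starts 30 mm from each end. At the start its front end stands 20 mm out of the tube and a catch holds it: pulling does not free it.
- pin_front (a point): middle of the pin's front end face, the one to press: straight into the tube by 5 to 6 mm (about 6 to 14 N; firm stop at 7 to 8 mm) trips the catch inside, for good. When the finger backs off, a damped spring pushes the pin out, within about 2 s, until this end stands about 62 mm out of the tube. After that the pin slides in the tube with light friction only.
- rack: light wooden spice rack, fixed, 120 mm wide, with a level steel tube (inner diameter 37 mm) under its shelf. Origin on the worktop straight below the tube's mouth; x points into the tube, away from the robot; z up. The wooden front round the mouth is at x = 0. Tube axis 70 mm up; the pin lies on the tube's floor, its axis 67 mm up, and can tip by up to 4 degrees when drawn far out.
- shelf_edge (a point): middle of the front edge of the rack's shelf, which overhangs the tube's mouth by 18 mm: underside 105 mm, top 117 mm above the worktop. A thin steel rail runs round it at 146 mm (front rail 11 mm ahead of the mouth), and jars stand behind it. A hand on the pin near the mouth must therefore lean back from the rack, fingers pointing down and towards it.
- rest: wooden rolling-pin rest, fixed, in front of the sink, 190 x 62 mm: two V-shaped saddles (90 degree, 18 mm thick, tops 48 mm up, 37 mm wide there) at x = -80 and +80 mm on a 12 mm plank. Origin on the worktop under its centre, x along the pin's place. A pin lying in it has its axis 53 mm above the worktop; between the saddles the fingers have room down to the plank. Either way round will do.
- jar_1: spice jar with dark cap, 44 x 44 x 105 mm, on the rack's shelf at the front; origin under its centre
- pepper_mill: black and copper pepper mill, 53 x 53 x 125 mm, on the rack's shelf at the front; origin under its centre
- jar_2: glass jar with dark lid, 90 x 90 x 140 mm, in the middle of the rack's shelf; origin under its centre
- copper_mug_1: copper mug, 86 x 119 x 83 mm, on the worktop at the right; origin under its centre
- kitchen_timer: red and white kitchen timer, 64 x 63 x 56 mm, on the worktop at the left; origin under its centre
- salt_box: round wooden salt box, 85 x 85 x 60 mm, on the worktop at the right; origin under its centre

How it is judged (in metres and radians):
On the way, in this order (a step that is already met when the one before it is completed fails the run):
1. the pin is pressed in by more than 4.5 mm, to where the catch lets go (x of pin in the frame of rack above 0.1345 m), for 0.02 s.
2. the pin has sprung out by itself, more than 25 mm past where it was held, no finger on it (x of pin in the frame of rack below 0.105 m and contact force between the fingers and pin below 0.5 N), for 0.1 s.
3. held near its front end (within 50 mm of it), the pin is drawn until more than 80 mm stand out (x of the grasp point in the frame of pin below -0.1 m and contact force between the fingers and pin above 2 N and x of pin in the frame of rack below 0.07 m), for 0.1 s.
4. the grip is shifted partway along (40 to 100 mm short of the middle) and more than 130 mm stand out (x of the grasp point in the frame of pin between -0.1 and -0.04 m and contact force between the fingers and pin above 2 N and x of pin in the frame of rack below 0.02 m), for 0.1 s.
5. the pin is held within 40 mm of its middle while its far end is still in the tube (x of the grasp point in the frame of pin between -0.04 and 0.04 m and contact force between the fingers and pin above 2 N and x of pin in the frame of rack above -0.14 m), for 0.1 s.
At the end, for the whole second after the job is handed in: the pin lies at rest and released in both saddles of the rest: its centre within 25 mm of the rest's centre along it, within 8 mm across it and 46 to 59 mm up, its length within 0.08 rad of the rest's (x of pin in the frame of rest between -0.025 and 0.025 m and y of pin in the frame of rest between -0.008 and 0.008 m and z of pin in the frame of rest between 0.046 and 0.059 m and angle between the x axis of pin and the x axis of rest, either way round below 0.08 rad and linear speed of pin below 0.02 m/s); the robot touches nothing.
It fails at once if the pin is dropped (faster than 0.6 m/s with no finger on it) (linear speed of pin above 0.6 m/s and contact force between the fingers and pin below 0.2 N).
It fails at once if a jar on the shelf or a thing on the worktop is pushed more than 30 mm or tipped over (distance of any of jar_1, pepper_mill, jar_2, copper_mug_1, kitchen_timer, salt_box from where it was at the start of the episode above 0.03 m or angle between any of jar_1, pepper_mill, jar_2, copper_mug_1, kitchen_timer, salt_box's own z axis and vertical above 0.5 rad).
It also fails if it takes over 67 s, if anything falls off the work surface, if the arm or the gripper's body presses on something with over 40 N, if the wrist force passes 120 N, or if a joint passes its speed limit or range.

## Working session

There is one attempt and no reset: what is moved stays moved. The work goes in short steps, Python scripts to look and compute and a tool call to move; the robot and the scene stay as the last step left them, time stands still between calls to the robot, and variables do not carry over. Pictures are saved under pics/ and viewed, at most 12 in all, crops included, and the job is handed in when it is done.

Besides the shell and the picture viewer there is one more tool, called after "Emit:" by a JSON object that holds its "method" and its "body". send_rows: Moves the arm, as the interface text tells. Its arguments: {"type":"object","properties":{"plan":{"type":"array","items":{"type":"array","items":{"type":"array","items":{"type":"number"}}}},"fingers":{"type":"number"}},"required":["plan"]}

```bash
mkdir -p pics
cat > h.py <<'E'
import numpy as np, cv2
from scipy.spatial.transform import Rotation as R
from plant import ctrl
def snap(n,f=None):
    s=ctrl.snapshot(n)
    if f: cv2.imwrite('pics/'+f, s['img'][:,:,::-1])
    return s
def proj(s,p):
    p=np.atleast_2d(p); T=np.linalg.inv(s['pose']); c=p@T[:3,:3].T+T[:3,3]; q=c@np.array(s['K']).T; return q[:,:2]/q[:,2:]
def ray(s,u,v):
    d=np.linalg.inv(s['K'])@[u,v,1]; d=s['pose'][:3,:3]@d; return s['pose'][:3,3],d/np.linalg.norm(d)
def onz(s,u,v,z):
    o,d=ray(s,u,v); return o+d*(z-o[2])/d[2]
def tri(s1,p1,s2,p2):
    A=np.zeros((3,3));b=np.zeros(3)
    for s,p in((s1,p1),(s2,p2)):
        o,d=ray(s,*p);M=np.eye(3)-np.outer(d,d);A+=M;b+=M@o
    return np.linalg.solve(A,b)
def tool():
    o=ctrl.get_obs(); return np.array(o['tool_pos']),R.from_euler('xyz',o['orientation'],degrees=True)
def delta(p,r):
    P,Q=tool(); return np.round(Q.inv().apply(np.array(p)-P)*100,2),np.round((Q.inv()*r).as_rotvec(degrees=True),2)
E
python3 - <<'E'
from h import *
a=snap('side','side0.png');b=snap('top','top0.png')
for s in(a,b): print(np.round(s['pose'],3).tolist(),np.round(s['K'],1).tolist())
o=ctrl.get_obs();print(o)
E
```

```text
[[-0.971, -0.143, 0.19, 0.262], [-0.238, 0.566, -0.79, 1.143], [0.005, -0.812, -0.583, 0.99], [0.0, 0.0, 0.0, 1.0]] [[483.2, 0.0, 313.7], [0.0, 483.2, 241.9], [0.0, 0.0, 1.0]]
[[-0.001, -0.994, 0.112, 0.419], [-1.0, 0.003, 0.017, -0.086], [-0.017, -0.112, -0.994, 1.578], [0.0, 0.0, 0.0, 1.0]] [[535.1, 0.0, 321.9], [0.0, 535.1, 239.8], [0.0, 0.0, 1.0]]
{'clock': 0.1, 'joint_pos': array([-5.40247710e+01,  2.05885621e+01,  6.39711731e-01, -1.76558939e-02,
       -7.01335577e+01, -1.65085390e+01]), 'qvel': array([ 0.04702558, -0.17240511,  0.07876416, -0.00928465, -0.06098155,
        0.05565338]), 'tau': array([-2.34384905e-03, -5.84161627e+01,  2.93747878e+01,  7.01560646e+00,
        1.01032850e-02, -6.46753597e-05]), 'tool_pos': array([ 0.22480874, -0.63602162,  0.22570794]), 'orientation': array([ 1.79916272e+02, -7.50480712e-03, -1.60539316e+02]), 'force': array([-0.48951364, -0.06962063, -0.20959173]), 'moment': array([-0.03855853,  0.03945569,  0.04835286]), 'gripper_force': 0.0, 'opening': 0.08770427829281367}
```

View pics/side0.png

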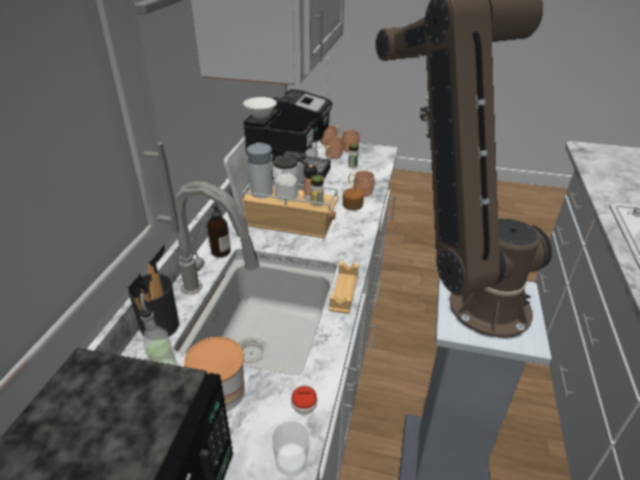

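View pics/top0.png

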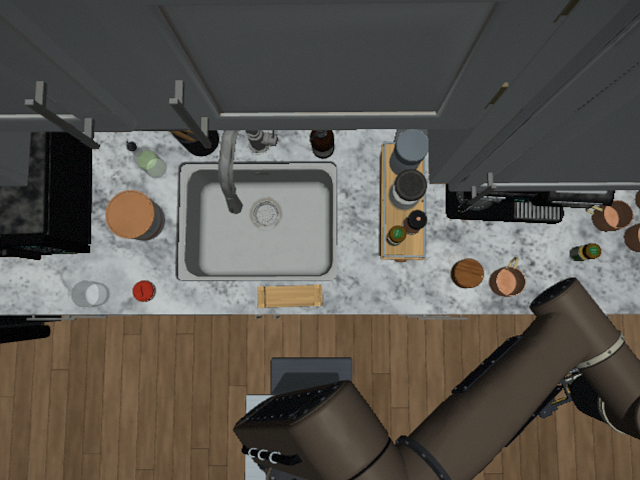

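The side view shows the rack at (290,205) and the rest at (345,287). In the top view the rack spans (380–426, 143–260) with its mouth facing down towards the robot, and the rest is at (290,296), lying along world y. I'll zoom in on both.

Run:
```python
from h import *
a=cv2.imread('pics/side0.png');b=cv2.imread('pics/top0.png')
f=lambda i,x,y,w,h:cv2.resize(i[y:y+h,x:x+w],(400,300),interpolation=cv2.INTER_CUBIC)
cv2.imwrite('pics/crop0.png',np.vstack([np.hstack([f(a,235,140,120,90),f(a,305,250,80,60)]),np.hstack([f(b,365,215,80,60),f(b,250,265,80,60)])]))
```

```text
(no output)
```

View pics/crop0.png

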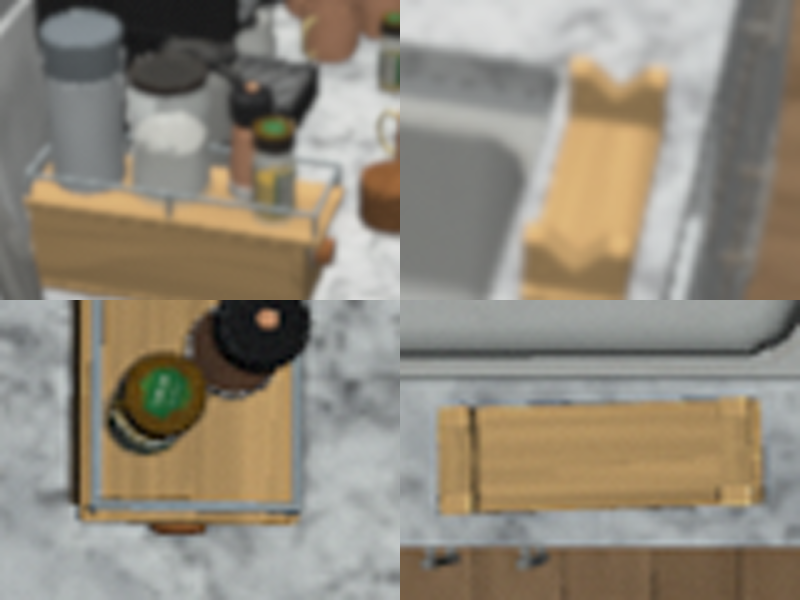

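The crops show the pin's reddish front end at side px (332,215) and top px (400.5,261). The shelf's front edge runs from top px (381,258.6) to (424.6,259), and the rest's two saddles are clear. Next I'll take the exact poses from masks.

Run:
```python
from h import *
b=snap('top');a=snap('side')
def wood(s,roi,lo,hi):
    x0,y0,x1,y1=roi;h=cv2.cvtColor(s['img'],cv2.COLOR_RGB2HSV);m=np.zeros(h.shape[:2],np.uint8)
    m[y0:y1,x0:x1]=cv2.inRange(h,lo,hi)[y0:y1,x0:x1]
    return m
h=cv2.cvtColor(b['img'],cv2.COLOR_RGB2HSV)
print('px',h[262,396:405].tolist(),h[261,396:405].tolist(),h[253,405].tolist(),h[296,290].tolist())
m=wood(b,(370,135,440,262),(12,70,120),(28,255,255))
# left/right/front edges
def edge(m,rows,side):
    pts=[]
    for r in rows:
        c=np.where(m[r])[0]
        if len(c):pts.append((c[0]-.5 if side<0 else c[-1]+.5,r))
    return np.array(pts,float)
L=edge(m,range(215,256),-1);Rr=edge(m,range(215,256),1)
F=edge(m.T,list(range(384,394))+list(range(410,423)),1)[:,::-1]
for n,E in(('L',L),('R',Rr),('F',F)):
    P=np.array([onz(b,u,v,.117) for u,v in E]);c=np.median(P,0)
    l=cv2.fitLine(P[:,:2].astype(np.float32),cv2.DIST_HUBER,0,.01,.01).ravel();print(n,np.round(l,4),'ang',np.degrees(np.arctan2(l[1],l[0])))
for s,roi,n in((b,(385,259,420,268),'top'),(a,(325,200,345,225),'side')):
    m=wood(s,roi,(4,110,50),(14,255,190)) ;ys,xs=np.where(m);print(n,len(xs),xs.mean() if len(xs) else 0,ys.mean() if len(xs) else 0,[xs.min(),xs.max(),ys.min(),ys.max()] if len(xs) else 0)
m=wood(b,(250,280,330,312),(12,70,100),(28,255,255));c=max(cv2.findContours(m,0,2)[0],key=cv2.contourArea)
r=cv2.minAreaRect(c);bp=cv2.boxPoints(r);print('rest',r)
for z in(.012,.048):
    P=np.array([onz(b,u,v,z)[:2] for u,v in bp]);print(z,P.mean(0).round(4),P.round(4).tolist())
hs=cv2.cvtColor(a['img'],cv2.COLOR_RGB2HSV);print(hs[211:220,332].tolist())
m=wood(a,(325,255,365,316),(12,70,100),(28,255,255));c=max(cv2.findContours(m,0,2)[0],key=cv2.contourArea)
r=cv2.minAreaRect(c);bp=cv2.boxPoints(r)
print('side rest',[onz(a,u,v,.048)[:2].round(3).tolist() for u,v in ((305+580/5,250+60/5),(305+655/5-80,250+68/5))])
# saddle tops from crop picks (side): far saddle horns, near saddle horns
for u,v in((575,62),(662,68),(530,232),(628,240)): print(onz(a,305+(u-400)/5,250+v/5,.048).round(4))
```

```text
px [[90, 5, 145], [95, 11, 145], [86, 13, 142], [90, 10, 132], [90, 10, 124], [101, 16, 124], [90, 8, 132], [95, 10, 146], [95, 10, 152]] [[12, 65, 90], [13, 133, 75], [12, 131, 80], [12, 138, 83], [12, 132, 85], [12, 130, 86], [13, 135, 85], [14, 136, 86], [10, 82, 96]] [18, 116, 161] [18, 114, 170]
L [ 0.9999 -0.0137  0.6025 -0.2224] ang -0.78497964
R [ 0.9086  0.4176  0.5914 -0.3273] ang 24.680908
F [ 0.0364  0.9993  0.5307 -0.2802] ang 87.91449
top 17 400.29411764705884 260.4117647058824 [np.int64(396), np.int64(405), np.int64(260), np.int64(261)]
side 29 333.9655172413793 212.93103448275863 [np.int64(330), np.int64(344), np.int64(200), np.int64(218)]
rest ((289.6911926269531, 295.545166015625), (21.125375747680664, 64.1343002319336), 88.02507019042969)
0.012 [0.4329 0.0346] [[0.4605, 0.1295], [0.4666, -0.0579], [0.4054, -0.0599], [0.3992, 0.1267]]
0.048 [0.4326 0.0318] [[0.4595, 0.1246], [0.4655, -0.0585], [0.4057, -0.0605], [0.3997, 0.1218]]
[[15, 104, 157], [14, 131, 154], [13, 147, 151], [13, 151, 147], [13, 153, 138], [13, 152, 124], [13, 149, 111], [13, 118, 104], [12, 53, 120]]
side rest [[0.213, -0.109], [0.412, -0.051]]
[ 0.4616 -0.0446  0.048 ]
[ 0.4073 -0.052   0.048 ]
[0.4559 0.1179 0.048 ]
[0.3997 0.1108 0.048 ]
```

Run:
```python
from h import *
b=snap('top');a=snap('side')
for u,v,z in((400.5,261.5,.06),(400.5,261.5,.051),(396,261,.067),(405,261,.067),(402.8,259,.117),(380.8,258.8,.117),(424.8,259.3,.117)): print(u,v,z,onz(b,u,v,z).round(4))
print('side pin',onz(a,333,215,.067).round(4))
for n,u,v,z in(('salt',468,273,.06),('mug',507,281,.08),('timer',144,291,.05),('jar1',397,235,.22),('mill',417,220,.24)): print(n,onz(b,u,v,z).round(3))
th=np.radians(45);r=R.from_matrix(np.array([[-np.cos(th),0,-np.sin(th)],[0,1,0],[np.sin(th),0,-np.cos(th)]]).T)
r=R.from_matrix(np.column_stack([[-np.cos(th),0,-np.sin(th)],[0,1,0],[np.sin(th),0,-np.cos(th)]]))
print(r.as_euler('xyz',degrees=True))
for p in((.40,-.28,.20),(.47,-.28,.062)): print(delta(p,R.from_euler('z',-1.5,degrees=True)*r))
```

```text
400.5 261.5 0.06 [ 0.5279 -0.2832  0.06  ]
400.5 261.5 0.051 [ 0.5286 -0.2844  0.051 ]
396 261 0.067 [ 0.5289 -0.2696  0.067 ]
405 261 0.067 [ 0.5288 -0.295   0.067 ]
402.8 259 0.117 [ 0.5307 -0.2822  0.117 ]
380.8 258.8 0.117 [ 0.5314 -0.2222  0.117 ]
424.8 259.3 0.117 [ 0.5297 -0.342   0.117 ]
side pin [ 0.5348 -0.2821  0.067 ]
salt [ 0.495 -0.473  0.06 ]
mug [ 0.471 -0.575  0.08 ]
timer [0.446 0.449 0.05 ]
jar1 [ 0.584 -0.255  0.22 ]
mill [ 0.62  -0.303  0.24 ]
[180.  45. 180.]
(array([-28.38,  27.75,   2.64]), array([  8.26, -44.49,  19.86]))
(array([-34.98,  25.41,  16.44]), array([  8.26, -44.49,  19.86]))
```

Emit:
{"method": "send_rows", "body": {"plan": [[[-30.2,26.9,6.6,8.3,-44.5,20],[-30.2,26.9,6.6,8.3,-44.5,20],[-30.2,26.9,6.6,8.3,-44.5,20],[-30.2,26.9,6.6,8.3,-44.5,20],[-30.2,26.9,6.6,8.3,-44.5,20],[-30.2,26.9,6.6,8.3,-44.5,20],[-30.2,26.9,6.6,8.3,-44.5,20],[-30.2,26.9,6.6,8.3,-44.5,20]]], "fingers": 0}}

```text
clock: 0.97
tool_pos: [0.381, -0.3475, 0.1711]
orientation: [179.6, 45.3, 177.4]
force: [0.4, -0.1, -0.2]
opening: 0.0397
gripper_force: 0.0
```

```bash
cat >> h.py <<'E'
RY=-1.0
def lean(th,yaw=RY):
    t=np.radians(th);return R.from_euler('z',yaw,degrees=True)*R.from_matrix(np.column_stack([[-np.cos(t),0,-np.sin(t)],[0,1,0],[np.sin(t),0,-np.cos(t)]]))
if __name__=='__main__':
    import sys; v=[float(x) for x in sys.argv[1:]]
    p=v[:3]; print(*delta(p,lean(v[3],v[4] if len(v)>4 else RY)))
    o=ctrl.get_obs();print({k:np.round(o[k],4).tolist() for k in('clock','tool_pos','orientation','joint_pos','force')})
E
python3 h.py .49 -.282 .060 45
```

```text
[ 0.46  6.93 15.39] [-0.75  0.34 -1.16]
{'clock': 0.9667, 'tool_pos': [0.381, -0.3475, 0.1711], 'orientation': [179.59, 45.3361, 177.3596], 'joint_pos': [-53.4176, 1.0151, -28.3339, -54.5848, -42.9706, -3.2674], 'force': [0.4265, -0.08, -0.1686]}
```

Emit:
{"method": "send_rows", "body": {"plan": [[[0.5,6.9,15.4,-0.7,0.3,-1.2],[0.5,6.9,15.4,-0.7,0.3,-1.2],[0.5,6.9,15.4,-0.7,0.3,-1.2],[0.5,6.9,15.4,-0.7,0.3,-1.2],[0.5,6.9,15.4,-0.7,0.3,-1.2],[0.5,6.9,15.4,-0.7,0.3,-1.2],[0.5,6.9,15.4,-0.7,0.3,-1.2]]]}}

```text
clock: 1.55
tool_pos: [0.4908, -0.2824, 0.0603]
orientation: [-179.5, 44.7, -179.9]
force: [-0.3, -0.1, -0.0]
opening: 0.0009
gripper_force: 0.0
```

```bash
python3 - <<'E'
from h import *
b=snap('top');a=snap('side');w=snap('wrist')
f=lambda s,x,y,ww,h:cv2.resize(s['img'][y:y+h,x:x+ww,::-1],(400,300),interpolation=cv2.INTER_CUBIC)
cv2.imwrite('pics/p1.png',np.vstack([np.hstack([f(w,0,0,640,480),f(a,295,170,80,60)]),np.hstack([f(b,345,215,120,90),f(w,220,140,200,150)])]))
E
python3 h.py .49 -.282 .060 45
```

```text
[0.19 0.12 0.07] [ 0.15 -0.19  0.81]
{'clock': 1.7, 'tool_pos': [0.4908, -0.2832, 0.0618], 'orientation': [-179.3416, 44.8013, -179.8553], 'joint_pos': [-41.9771, 13.9581, -29.752, -72.4903, -29.1178, 12.6412], 'force': [-0.3053, -0.1014, -0.3218]}
```

View pics/p1.png

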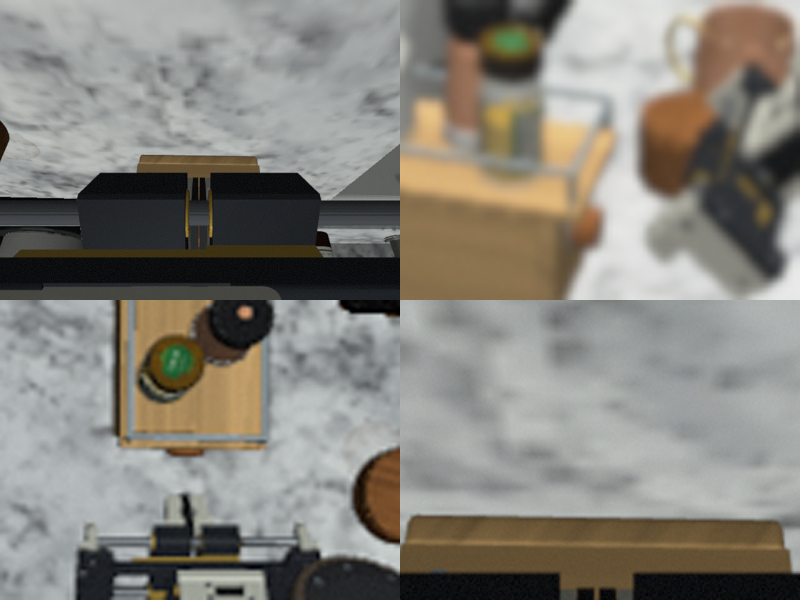

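The panels show the shut fingertips at about 30 mm in front of the pin end, lined up with it sideways in the top view. Next I approach and press.

Emit:
{"method": "send_rows", "body": {"plan": [[[-0.5,0.1,0.5,0,0,0.8],[-1.0,0.1,1.0,0,0,0.8],[-1.4,0.1,1.4,0,0,0.8],[-1.7,0.1,1.7,0,0,0.8],[-1.7,0.1,1.7,0,0,0.8]]]}}

```text
clock: 2.12
tool_pos: [0.5159, -0.2816, 0.0609]
orientation: [179.8, 44.8, 179.0]
force: [-0.3, -0.4, 0.3]
opening: 0.0003
gripper_force: 0.0
```

Emit:
{"method": "send_rows", "body": {"plan": [[[-0.2,0,0.2,0,0,0],[-0.4,0,0.4,0,0,0],[-0.4,0,0.4,0,0,0]]]}}

```text
clock: 2.37
tool_pos: [0.5211, -0.2815, 0.0604]
orientation: [179.7, 44.7, 179.0]
force: [-0.4, 0.4, -0.3]
opening: 0.0003
gripper_force: 0.0
```

Emit:
{"method": "send_rows", "body": {"plan": [[[-0.1,0,0.1,0,0,0],[-0.2,0,0.2,0,0,0],[-0.3,0,0.3,0,0,0],[-0.3,0,0.3,0,0,0]]]}}

```text
clock: 2.7
tool_pos: [0.5239, -0.2814, 0.0598]
orientation: [179.7, 44.6, 179.0]
force: [-8.1, 0.2, 3.9]
opening: 0.0004
gripper_force: 3.5
```

Emit:
{"method": "send_rows", "body": {"plan": [[[-0.1,0,0.1,0,0,0],[-0.2,0,0.2,0,0,0],[-0.2,0,0.2,0,0,0]]]}}

```text
clock: 2.95
tool_pos: [0.5265, -0.2815, 0.0598]
orientation: [179.7, 44.6, 178.9]
force: [-8.0, -0.6, 5.3]
opening: 0.0003
gripper_force: 4.1
```

Emit:
{"method": "send_rows", "body": {"plan": [[[-0.1,0,0.1,0,0,0],[-0.15,0,0.15,0,0,0],[-0.15,0,0.15,0,0,0]]]}}

```text
clock: 3.2
tool_pos: [0.5283, -0.2815, 0.0597]
orientation: [179.7, 44.6, 179.0]
force: [-10.0, 1.2, 6.2]
opening: 0.0004
gripper_force: 5.0
```

Emit:
{"method": "send_rows", "body": {"plan": [[[-0.07,0,0.07,0,0,0],[-0.13,0,0.13,0,0,0],[-0.13,0,0.13,0,0,0]]]}}

```text
clock: 3.45
tool_pos: [0.5301, -0.2815, 0.0597]
orientation: [179.7, 44.6, 178.9]
force: [-9.4, -0.0, 4.7]
opening: 0.0003
gripper_force: 4.7
```

Emit:
{"method": "send_rows", "body": {"plan": [[[-0.07,0,0.07,0,0,0],[-0.11,0,0.11,0,0,0],[-0.11,0,0.11,0,0,0]]]}}

```text
clock: 3.7
tool_pos: [0.5313, -0.2815, 0.0596]
orientation: [179.7, 44.6, 179.0]
force: [-12.2, 0.4, 8.4]
opening: 0.0002
gripper_force: 6.5
```

Emit:
{"method": "send_rows", "body": {"plan": [[[-0.1,0,0.1,0,0,0],[-0.1,0,0.1,0,0,0]]]}}

```text
clock: 3.87
tool_pos: [0.5317, -0.2816, 0.0595]
orientation: [179.8, 44.5, 179.0]
force: [-20.9, 0.6, 14.0]
opening: 0.0002
gripper_force: 10.3
```

Emit:
{"method": "send_rows", "body": {"plan": [[[2,0,-2,0,0,0],[4,0,-4,0,0,0],[6,0,-6,0,0,0],[8,0,-8,0,0,0],[8,0,-9,0,0,0],[8,0,-10,0,0,0],[8,0,-10,0,0,0],[8,0,-10,0,0,0]]]}}

```text
clock: 4.53
tool_pos: [0.4078, -0.2802, 0.0756]
orientation: [179.8, 44.8, 179.0]
force: [-0.3, 0.2, 0.0]
opening: 0.0001
gripper_force: 0.0
```

Emit:
{"method": "send_rows", "body": {"plan": [[[0,0,0,0,4,0],[0,0,0,0,8,0],[0,0,0,0,12,0],[0,0,0,0,17,0],[0,0,0,0,17,0],[0,0,0,0,17,0],[0,0,0,0,17,0],[0,0,0,0,17,0]]], "fingers": 1}}

```text
clock: 5.2
tool_pos: [0.4083, -0.2781, 0.0744]
orientation: [179.7, 27.7, 179.2]
force: [0.2, 0.5, -0.0]
opening: 0.0482
gripper_force: 0.0
```

```bash
python3 - <<'E'
from h import *
b=snap('top');a=snap('side')
f=lambda s,x,y,ww,h:cv2.resize(s['img'][y:y+h,x:x+ww,::-1],(400,300),interpolation=cv2.INTER_CUBIC)
cv2.imwrite('pics/p2.png',np.hstack([f(a,305,190,80,60),f(b,360,225,80,60)]))
for i in range(16): snap('top')
E
python3 h.py .48 -.282 .15 28
```

```text
[-9.91 -0.09 -3.26] [ 0.25 -0.28  0.03]
{'clock': 6.1, 'tool_pos': [0.4075, -0.2798, 0.075], 'orientation': [179.7716, 27.7218, 179.0381], 'joint_pos': [-22.2687, 4.9213, -39.5657, -27.713, -21.8051, -44.9403], 'force': [0.2281, 0.316, 0.6885]}
```

View pics/p2.png

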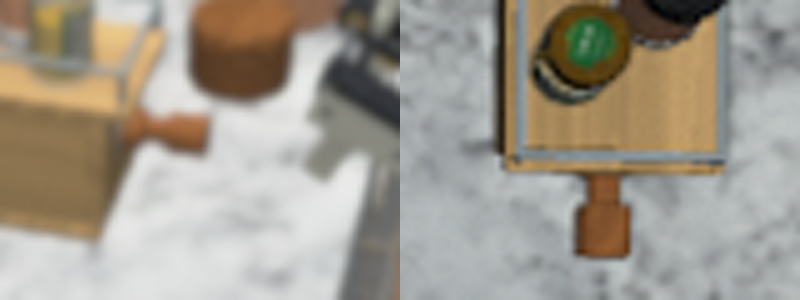

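The pin has sprung out: its front end is at top px (400.6,276.4), and it is straight. Now I'll measure the front and the grip target.

```bash
cat >> h.py <<'E'
def front(s,roi):
    x0,y0,x1,y1=roi;h=cv2.cvtColor(s['img'],cv2.COLOR_RGB2HSV)[y0:y1,x0:x1]
    m=cv2.inRange(h,(5,110,50),(16,255,255));m=cv2.morphologyEx(m,cv2.MORPH_OPEN,np.ones((3,3)))
    ys,xs=np.where(m);k=ys>ys.max()-8;return (xs[k].min()+xs[k].max())/2+x0,ys.max()+.5+y0
E
python3 - <<'E'
from h import *
b=snap('top');u,v=front(b,(388,262,415,290));p=onz(b,u,v,.06);print(u,v,p)
g=p+[.022,0,0];g[2]=.067
t=g+[.0089,0,-.0168];print(t,delta(t,lean(28)),ctrl.get_obs()['opening'])
E
```

```text
400.5 275.5 [ 0.48828977 -0.2824731   0.06      ]
[ 0.51918977 -0.2824731   0.0502    ] (array([-8.73, -0.11,  7.4 ]), array([ 0.25, -0.28,  0.03])) 0.08731139737593513
```

Emit:
{"method": "send_rows", "body": {"plan": [[[-2,-0.1,2.5,0,0,0],[-4,-0.1,4.5,0,0,0],[-6,-0.1,6,0,0,0],[-7.5,-0.1,6.8,0,0,0],[-8.3,-0.1,7.2,0,0,0],[-8.3,-0.1,7.2,0,0,0]]]}}

```text
clock: 6.65
tool_pos: [0.5158, -0.2821, 0.0496]
orientation: [179.8, 27.7, 179.1]
force: [-0.2, 0.0, 1.0]
opening: 0.0877
gripper_force: 0.0
```

Emit:
{"method": "send_rows", "body": {"plan": [[[0,0,0,0,0,0],[0,0,0,0,0,0],[0,0,0,0,0,0],[0,0,0,0,0,0],[0,0,0,0,0,0],[0,0,0,0,0,0],[0,0,0,0,0,0],[0,0,0,0,0,0]]], "fingers": 0}}

```text
clock: 7.32
tool_pos: [0.5143, -0.2824, 0.05]
orientation: [179.8, 27.7, 179.0]
force: [-0.0, -0.5, -0.1]
opening: 0.0393
gripper_force: 0.0
```

Emit:
{"method": "send_rows", "body": {"plan": [[[0,0,0,0,0,0],[0,0,0,0,0,0],[0,0,0,0,0,0],[0,0,0,0,0,0]]]}}

```text
clock: 7.65
tool_pos: [0.5144, -0.2824, 0.0499]
orientation: [179.8, 27.7, 179.0]
force: [-0.8, -0.3, 0.5]
opening: 0.0313
gripper_force: 30.0
```

Emit:
{"method": "send_rows", "body": {"plan": [[[0.9,0,-0.47,0,0,0],[1.8,0,-0.94,0,0,0],[2.7,0,-1.41,0,0,0],[3.6,0,-1.88,0,0,0],[4.5,0,-2.35,0,0,0],[5.4,0,-2.82,0,0,0],[6.3,0,-3.3,0,0,0],[6.9,0,-3.6,0,0,0]]]}}

```text
clock: 8.32
tool_pos: [0.4351, -0.2811, 0.0497]
orientation: [179.8, 27.7, 179.0]
force: [0.8, -0.5, 0.1]
opening: 0.0314
gripper_force: 30.0
```

Emit:
{"method": "send_rows", "body": {"plan": [[[0,0,0,0,0,0],[0,0,0,0,0,0]]]}}

```text
clock: 8.48
tool_pos: [0.4357, -0.2812, 0.0495]
orientation: [179.7, 27.7, 179.0]
force: [-1.0, -0.7, 0.3]
opening: 0.0312
gripper_force: 30.0
```

```bash
python3 - <<'E'
from h import *
b=snap('top');a=snap('side')
f=lambda s,x,y,ww,h:cv2.resize(s['img'][y:y+h,x:x+ww,::-1],(400,300),interpolation=cv2.INTER_CUBIC)
cv2.imwrite('pics/p3.png',np.hstack([f(a,285,180,120,90),f(b,340,225,120,90)]))
E
python3 h.py .48 -.282 .05 28
```

```text
[-3.88 -0.02  1.98] [ 0.25 -0.31  0.02]
{'clock': 8.5833, 'tool_pos': [0.4364, -0.2812, 0.0495], 'orientation': [179.7576, 27.6874, 179.0215], 'joint_pos': [-21.4656, 9.8542, -37.4998, -30.6766, -19.0575, -42.4018], 'force': [-1.817, -0.0539, -0.5041]}
```

View pics/p3.png

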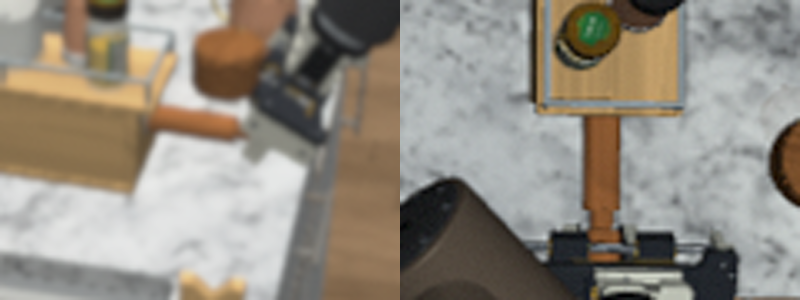

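The pin is 141 mm out and still level. Next I shift the grip about 61 mm inward, to roughly 72 mm short of the middle.

Emit:
{"method": "send_rows", "body": {"plan": [[[0,0,0,0,0,0],[0,0,0,0,0,0],[0,0,0,0,0,0],[-1.5,0,0.79,0,0,0],[-3,0,1.58,0,0,0],[-4.5,0,2.36,0,0,0],[-5.4,0,2.83,0,0,0],[-5.4,0,2.83,0,0,0]]], "fingers": 0.5}}

```text
clock: 9.25
tool_pos: [0.4996, -0.282, 0.0497]
orientation: [179.8, 27.7, 179.1]
force: [0.1, 1.0, 0.7]
opening: 0.0439
gripper_force: 0.0
```

Emit:
{"method": "send_rows", "body": {"plan": [[[0,0,0,0,0,0],[0,0,0,0,0,0],[0,0,0,0,0,0],[0,0,0,0,0,0],[0,0,0,0,0,0],[0,0,0,0,0,0]]], "fingers": 0}}

```text
clock: 9.75
tool_pos: [0.4969, -0.2821, 0.0496]
orientation: [179.8, 27.7, 179.0]
force: [-0.5, 0.6, -0.2]
opening: 0.0315
gripper_force: 29.9
```

Emit:
{"method": "send_rows", "body": {"plan": [[[0.7,0,-0.37,0,0,0],[1.4,0,-0.74,0,0,0],[2.1,0,-1.1,0,0,0],[2.8,0,-1.47,0,0,0],[3.5,0,-1.84,0,0,0],[3.7,0,-1.95,0,0,0],[3.7,0,-1.95,0,0,0],[3.7,0,-1.95,0,0,0]]]}}

```text
clock: 10.42
tool_pos: [0.4556, -0.2816, 0.0499]
orientation: [179.8, 27.7, 179.0]
force: [-0.6, -0.4, -1.4]
opening: 0.0315
gripper_force: 29.9
```

```bash
python3 h.py .5075 -.282 .05 28
```

```text
[-4.6   0.04  2.41] [ 0.23 -0.27  0.01]
{'clock': 10.4167, 'tool_pos': [0.4556, -0.2816, 0.0499], 'orientation': [179.7764, 27.7262, 179.017], 'joint_pos': [-20.0673, 10.9458, -36.4426, -29.3879, -18.5119, -44.8581], 'force': [-0.6203, -0.4117, -1.3703]}
```

Emit:
{"method": "send_rows", "body": {"plan": [[[0,0,0,0,0,0],[0,0,0,0,0,0],[0,0,0,0,0,0],[-1.5,0,0.79,0,0,0],[-3,0,1.57,0,0,0],[-4.2,0,2.2,0,0,0],[-4.6,0,2.41,0,0,0],[-4.6,0,2.41,0,0,0]]], "fingers": 0.5}}

```text
clock: 11.08
tool_pos: [0.5086, -0.282, 0.0497]
orientation: [179.8, 27.7, 179.1]
force: [0.2, 0.6, -1.0]
opening: 0.0438
gripper_force: 0.0
```

Emit:
{"method": "send_rows", "body": {"plan": [[[0,0,0,0,0,0],[0,0,0,0,0,0],[0,0,0,0,0,0],[0,0,0,0,0,0],[0,0,0,0,0,0],[0,0,0,0,0,0]]], "fingers": 0}}

```text
clock: 11.58
tool_pos: [0.507, -0.2822, 0.0497]
orientation: [179.7, 27.7, 179.0]
force: [-2.9, 0.3, 0.8]
opening: 0.0312
gripper_force: 29.9
```

```bash
python3 - <<'E'
from h import *
b=snap('top');a=snap('side')
f=lambda s,x,y,ww,h:cv2.resize(s['img'][y:y+h,x:x+ww,::-1],(400,300),interpolation=cv2.INTER_CUBIC)
cv2.imwrite('pics/p4.png',np.hstack([f(a,285,180,120,90),f(b,340,225,120,90)]))
E
python3 h.py .36 -.279 .055 28
```

```text
[12.78  0.1  -7.3 ] [ 0.26 -0.32  0.01]
{'clock': 11.6833, 'tool_pos': [0.5071, -0.2822, 0.0497], 'orientation': [179.7517, 27.6812, 179.0158], 'joint_pos': [-16.8525, 14.0845, -33.33, -25.8221, -17.5286, -51.093], 'force': [-2.7782, 0.0321, 0.3132]}
```

View pics/p4.png

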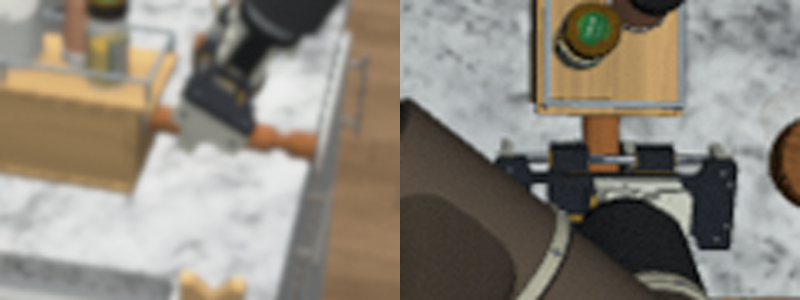

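Run:
```python
from h import *
a=snap('side')
for z in(.06,.067): print(onz(a,378.9,223.5,z))
```

```text
[ 0.37020459 -0.27837436  0.06      ]
[ 0.3693895  -0.26767403  0.067     ]
```

Emit:
{"method": "send_rows", "body": {"plan": [[[1,0,-0.52,0,0,0],[2.5,0,-1.31,0,0,0],[4,0,-2.1,0,0,0],[5.5,0,-2.88,0,0,0],[7,0,-3.67,0,0,0],[8.5,0,-4.46,0,0,0],[10,0,-5.25,0,0,0],[11,0,-5.77,0,0,0]]]}}

```text
clock: 12.4
tool_pos: [0.3815, -0.2798, 0.0496]
orientation: [179.8, 27.7, 179.0]
force: [-0.8, -0.4, -1.7]
opening: 0.0314
gripper_force: 29.9
```

Emit:
{"method": "send_rows", "body": {"plan": [[[1,0,-0.52,0,0,0],[2,0,-1.05,0,0,0],[3,0,-1.7,0,0,0],[3,0,-2.5,0,0,0],[3,0,-3.5,0,0,0],[3,0,-4.5,0,0,0],[3,0,-4.5,0,0,0]]]}}

```text
clock: 12.98
tool_pos: [0.3353, -0.2799, 0.077]
orientation: [179.9, 27.8, 179.1]
force: [-0.1, 0.1, -1.6]
opening: 0.0313
gripper_force: 29.9
```

```bash
python3 h.py .40 -.10 .14 28 89;python3 - <<'E'
from h import *
b=snap('top','p5.png')
E
```

```text
[-8.4  18.1  -2.65] [-4.198e+01 -4.000e-02 -7.945e+01]
{'clock': 12.9833, 'tool_pos': [0.3353, -0.2799, 0.077], 'orientation': [179.8624, 27.827, 179.0735], 'joint_pos': [-29.5155, 0.3791, -42.5644, -31.434, -25.6177, -35.3939], 'force': [-0.1136, 0.1159, -1.606]}
```

View pics/p5.png

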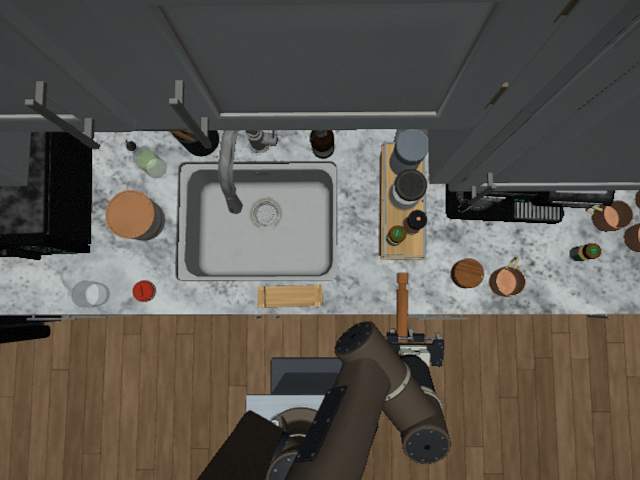

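The pin is fully out, with its tail at top px (402,273) and clear of the rack. Next I lift it, swing it round and move towards the rest.

Emit:
{"method": "send_rows", "body": {"plan": [[[-1.3,1.5,-1.4,-2,0,-3.8],[-2.6,3,-2.5,-5,0,-9.5],[-4,5,-3,-8,0,-15.2],[-5.3,7,-3.4,-11,0,-20.9],[-6.6,9,-3.4,-14,0,-26.6],[-7.9,11,-3.4,-17,0,-32.3],[-9.2,13,-3.4,-20,0,-38],[-9.2,13,-3.4,-23,0,-44]]]}}

```text
clock: 13.7
tool_pos: [0.4053, -0.1486, 0.15]
orientation: [-179.9, 28.0, -130.7]
force: [-1.1, 0.5, -1.3]
opening: 0.0314
gripper_force: 29.9
```

```bash
python3 h.py .4325 .020 .14 28 92
```

```text
[-12.37   8.96   7.69] [-20.15  -0.04 -37.75]
{'clock': 13.7, 'tool_pos': [0.4053, -0.1486, 0.15], 'orientation': [-179.9075, 27.9859, -130.7482], 'joint_pos': [-20.7593, 1.5504, -27.6877, -32.4954, -55.0669, -2.391], 'force': [-1.0987, 0.4933, -1.3232]}
```

Emit:
{"method": "send_rows", "body": {"plan": [[[-2,1.5,1,-3.3,0,-6.2],[-4,3,2.2,-6.6,0,-12.4],[-6,4.5,3.5,-10,0,-18.7],[-8,6,5,-13.3,0,-25],[-10,7.5,6.2,-16.6,0,-31.2],[-12.4,9,7.7,-20.1,0,-37.7],[-12.4,9,7.7,-20.1,0,-37.7],[-12.4,9,7.7,-20.1,0,-37.7]]]}}

```text
clock: 14.37
tool_pos: [0.4323, 0.0196, 0.1377]
orientation: [179.7, 28.0, -88.4]
force: [-1.2, 0.1, -0.2]
opening: 0.0312
gripper_force: 29.9
```

```bash
python3 h.py .4325 .020 .14 28 92
python3 - <<'E'
from h import *
b=snap('top');a=snap('side')
f=lambda s,x,y,ww,h:cv2.resize(s['img'][y:y+h,x:x+ww,::-1],(400,300),interpolation=cv2.INTER_CUBIC)
cv2.imwrite('pics/p6.png',np.hstack([f(a,290,190,160,120),f(b,220,235,160,120)]))
np.savez('p6.npz',a=a['img'],b=b['img'])
E
```

```text
[-0.14 -0.02 -0.18] [ 0.09 -0.03 -0.36]
{'clock': 14.3667, 'tool_pos': [0.4323, 0.0196, 0.1377], 'orientation': [179.7222, 27.9677, -88.4084], 'joint_pos': [0.7901, 8.4916, -22.113, -31.4707, -63.9071, 16.1228], 'force': [-1.1687, 0.1089, -0.2285]}
```

View pics/p6.png

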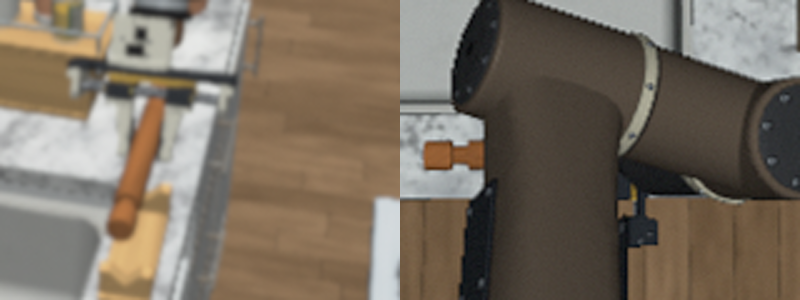

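Run:
```python
from h import *
b=snap('top');a=snap('side')
def mask(s,roi):
    x0,y0,x1,y1=roi;h=cv2.cvtColor(s['img'],cv2.COLOR_RGB2HSV);m=np.zeros(h.shape[:2],np.uint8);m[y0:y1,x0:x1]=cv2.inRange(h,(4,125,50),(16,255,255))[y0:y1,x0:x1];return m
m=mask(b,(222,285,256,308));ys,xs=np.where(m);print('top',xs.min(),xs.max(),ys[xs<237].min(),ys[xs<237].max())
pt=(xs.min()-.5,(ys[xs<237].min()+ys[xs<237].max())/2)
m=mask(a,(325,228,362,290));ys,xs=np.where(m);P=np.column_stack([xs,ys]).astype(np.float32)
l=cv2.fitLine(P,2,0,.01,.01).ravel();k=ys>ys.max()-6;print('side',l,xs[k].mean(),ys.max(),xs[k].min(),xs[k].max())
for v in (ys.max()-3,ys.max()-6,ys.max()-4.5):
    print(v,tri(b,pt,a,(xs[k].mean(),v)).round(4))
o,d=ray(b,*pt);print([onz(b,*pt,z).round(4).tolist() for z in(.15,.155,.162)])
```

```text
top 231 254 292 302
side [ 2.7312601e-01 -9.6197826e-01  3.4450912e+02  2.5829413e+02] 338.64285714285717 285 334 343
282 [0.4265 0.1796 0.1597]
279 [0.4268 0.178  0.1686]
280.5 [0.4267 0.1788 0.1642]
[[0.428, 0.1816, 0.15], [0.428, 0.1807, 0.155], [0.4279, 0.1794, 0.162]]
```

The pin's tail triangulates to (0.427, 0.179, 0.163). That puts the pin 3 mm short along the rest with the tail about 2.5° high, so I'll level it while lowering.

Emit:
{"method": "send_rows", "body": {"plan": [[[0.4,0,0.9,0,0.5,-0.3],[1,0,2,0,1,-0.3],[1.7,0,3.4,0,1.5,-0.3],[2.4,0,4.8,0,2,-0.3],[3,0,6.1,0,2.5,-0.3],[3.5,0,7.2,0,2.5,-0.3],[3.9,0,7.9,0,2.5,-0.3],[3.9,0,7.9,0,2.5,-0.3]]]}}

```text
clock: 15.23
tool_pos: [0.4305, 0.0199, 0.0494]
orientation: [179.8, 25.4, -88.4]
force: [0.5, -0.0, -1.6]
opening: 0.0313
gripper_force: 29.9
```

```bash
python3 h.py .4325 .023 .038 25.5 92
python3 - <<'E'
from h import *
a=snap('side')
f=lambda s,x,y,ww,h:cv2.resize(s['img'][y:y+h,x:x+ww,::-1],(600,450),interpolation=cv2.INTER_CUBIC)
cv2.imwrite('pics/p7.png',f(a,300,225,120,90))
E
```

```text
[ 0.22 -0.21  1.16] [ 0.04 -0.05 -0.36]
{'clock': 15.2333, 'tool_pos': [0.4305, 0.0199, 0.0494], 'orientation': [179.7901, 25.4466, -88.3933], 'joint_pos': [2.48, 15.1094, -27.172, -32.8233, -52.4368, 20.5991], 'force': [0.5142, -0.0383, -1.6151]}
```

View pics/p7.png

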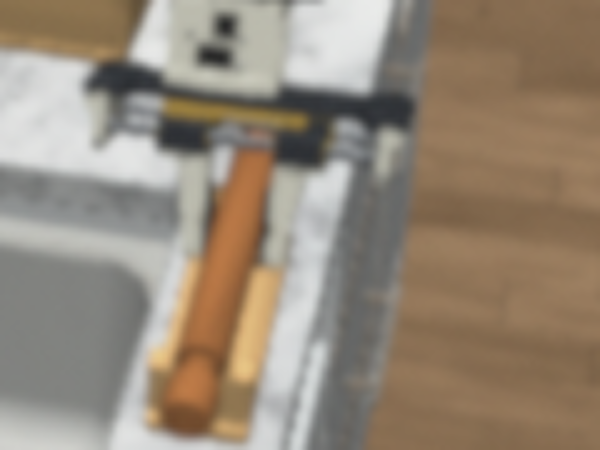

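The pin hangs about 12 mm above the near saddle and is centred over the V. Next I lower it gently.

Emit:
{"method": "send_rows", "body": {"plan": [[[0.05,-0.1,0.25,0,0,-0.3],[0.1,-0.15,0.5,0,0,-0.3],[0.15,-0.15,0.75,0,0,-0.3],[0.2,-0.15,1.0,0,0,-0.3],[0.2,-0.15,1.0,0,0,-0.3]]]}}

```text
clock: 15.7
tool_pos: [0.4327, 0.023, 0.0406]
orientation: [-179.9, 25.4, -87.9]
force: [0.2, -0.1, -1.6]
opening: 0.0313
gripper_force: 29.9
```

Emit:
{"method": "send_rows", "body": {"plan": [[[0.05,0,0.1,0,0,0],[0.1,0,0.19,0,0,0],[0.13,0,0.27,0,0,0],[0.13,0,0.27,0,0,0]]]}}

```text
clock: 16.03
tool_pos: [0.4329, 0.0229, 0.0379]
orientation: [-179.9, 25.4, -87.9]
force: [1.1, 0.3, -0.3]
opening: 0.0315
gripper_force: 29.9
```

Emit:
{"method": "send_rows", "body": {"plan": [[[0.05,0,0.1,0,0,0],[0.09,0,0.18,0,0,0],[0.09,0,0.18,0,0,0]]]}}

```text
clock: 16.28
tool_pos: [0.4338, 0.0228, 0.0367]
orientation: [-179.8, 25.4, -87.8]
force: [0.1, -1.1, 6.8]
opening: 0.0311
gripper_force: 29.9
```

Emit:
{"method": "send_rows", "body": {"plan": [[[0,0,0,0,0,0],[0,0,0,0,0,0],[0,0,0,0,0,0],[0,0,0,0,0,0],[0,0,0,0,0,0],[0,0,0,0,0,0]]], "fingers": 0.6}}

```text
clock: 16.78
tool_pos: [0.4327, 0.0228, 0.0358]
orientation: [-179.9, 25.4, -87.9]
force: [0.3, -0.6, 0.3]
opening: 0.0525
gripper_force: 0.0
```

Emit:
{"method": "send_rows", "body": {"plan": [[[-0.3,0,-0.7,0,0,0],[-1,0,-2,0,0,0],[-2,0,-4,0,0,0],[-3,0,-7,0,0,0],[-4,0,-10,0,0,0],[-5,0,-13,0,0,0],[-5,0,-13,0,0,0],[-5,0,-13,0,0,0]]]}}

```text
clock: 17.45
tool_pos: [0.4341, 0.012, 0.1773]
orientation: [-179.6, 25.4, -87.8]
force: [-0.2, 0.0, -0.0]
opening: 0.0527
gripper_force: 0.0
```

Run:
```python
from h import *
for i in range(10): a=snap('side')
b=snap('top')
f=lambda s,x,y,ww,h:cv2.resize(s['img'][y:y+h,x:x+ww,::-1],(400,300),interpolation=cv2.INTER_CUBIC)
cv2.imwrite('pics/p8.png',np.hstack([f(a,300,225,120,90),f(b,210,240,160,120)]))
o=ctrl.get_obs();print(o['force'],o['opening'],o['clock'])
h=cv2.cvtColor(a['img'],cv2.COLOR_RGB2HSV);m=np.zeros((480,640),np.uint8);m[240:325,315:370]=cv2.inRange(h,(4,125,50),(16,255,255))[240:325,315:370]
ys,xs=np.where(m);t=ys<ys.min()+4;e=ys>ys.max()-6
print('far',onz(a,xs[t].mean(),ys.min(),.06),'near',onz(a,xs[e].mean(),ys.max()-3,.053))
```

```text
[-0.24240661 -0.25375335 -0.45613329] 0.05250426638236533 18.0
far [ 0.4385633  -0.11263153  0.06      ] near [0.42713316 0.17820741 0.053     ]
```

View pics/p8.png

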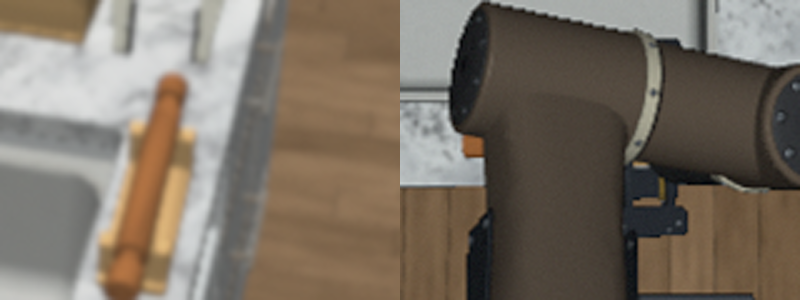

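The pin lies in both saddles with its centre at about (0.433, 0.033), matching the rest, and the hand is clear.

```bash
python3 -c "
from plant import ctrl
print(ctrl.close_job())"
```

```text
the job is handed in; nothing more can be done
None
```

I pressed the pin in, let it spring out, drew it out with three grips, and laid it centred in both saddles of the rest; the job is handed in at about 18 s, and the judge returned no verdict.

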